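# Change the washer's supply from hot to cold

### The arm

A 7-joint arm with a two-finger parallel gripper is mounted at the origin on the work surface. World frame = base frame: x ahead of the robot, y to its left, z up, the work surface at z = 0. Lengths are in m, angles in rad, forces in N, time in s.
With the tool pointing down it reaches from about 0.425 to 0.875 m from the base axis. Payload 4.7 kg.
Tool frame: the origin (TCP) lies at the very end of the fingers, on their centre line; the grasp point (between the pads) lies behind it (ctrl.tcp_to_grasp is the y of the grasp point in the tool frame, in m); y points along the fingers, x is the direction in which the jaws open and shut, and the axes are right-handed (so a half turn about y gives the same grasp; the last joint's range is limited). The gripper opens to 87 mm and grips with 3 to 60 N. Pads are 19 mm wide; open, the fingers measure 117 mm over their backs; the gripper's body (75 mm by 190 mm) begins 51 mm behind the grasp point.
Start: joints at [1.324, 0.321, -0.07, 1.45, 0.023, 1.371, -0.057], TCP at [0.168, -0.628, 0.223] pointing down, gripper open.
Joint ranges: [-2.86, 2.86], [-0.3, 2.09], [-1.38, 1.24], [0.06, 2.45], [-1.56, 4.7], [0.09, 2.05], [-2.69, 2.69]. Speed limits (rad/s): [2.57, 2.57, 3.14, 3.14, 3.14, 3.14, 3.14].

### API

Orientations are given as a rotation vector (axis times angle).
In Python, from bench import ctrl, get_image, workorder gives the robot as it stands.
- The arm moves only by the tool drive_tool, never from a script. Its argument "increments" is text: rows parted by semicolons, each of 5 numbers parted by spaces: the shift along the tool's x, y, z in mm, then the turn about the tool's y in degrees, then the closure in counts, from 0 (fully open) to 255 (shut). In form: tx ty tz yaw fingers; .... A call has 1 to 20 rows; each row shifts and turns the commanded pose from where the row before left it, along the tool's axes as they then stand; what a row does not reach is not made up. A row lasts 1/8 s, in which the tool goes at most 62.5 mm and 10.7 degrees, less where a joint would pass 70% of its speed; a pose out of reach is approached as far as the arm can. A call is refused whole if a number of a shift passes 62.5 or a number of a turn 10.7, either way. A call with a gripper value outside its range is refused whole. The fingers move at their own pace and stop on an object; "squeeze" is the grip in N (left out, the last holds). Time passes only in rows, so rows that do not move let the fingers close. It gives the time, the measured TCP pose, the force and the opening at its end, in the units of the state.
- ctrl.get_state(): the state, without advancing time (a new reading comes with each control period).
- get_image(name): name is "side" or "top"; returns a dict with "img" (400x640x3 uint8, red, green, blue), "mtx" (3x3 intrinsics, pixels), "camera_from_world" (4x4, takes a point from world to camera coordinates). Camera axes: x right, y up, looking along -z (the intrinsics and any distortion apply to the point x, -y, -z); pixel columns grow to the right and rows downward; lengths in m; the calibration is good to about 2 mm. A picture is of the moment at which its call begins. There is no depth.
- workorder.close_job(): hands the job in, once; it reports no verdict.
The state is a dict: "time": time; "joint_positions": joint angles; "qd": joint speeds; "joint_torque": joint torques, N m; "position": TCP position; "tool_rot": TCP orientation; "ft_force": force on the tool from outside, world axes, zero at the start; "torque": the same for the moment, N m; "grip_width": opening from 0.0 (shut) to 1.0 (fully open).
Only numpy, scipy, OpenCV 4.12 (cv2) and the standard library are available. Lean on these libraries where they do the work, as an engineer would, in place of code of your own. Each camera call takes 0.05 s, during which the arm holds its last target.

### The job

Change the washing machine's water supply over from hot to cold by pushing the two quarter-turn levers with a fingertip, without pinching them: first push the red lever fully shut, square across its pipe, and only then push the blue lever fully open, in line with its pipe. Leave the other things on the shelf where they are, and finish with the red lever shut, the blue one open and the hand clear.

Things in the scene. Friction and masses are not known exactly. Their poses are not given: they have to be found in the camera images.
- red_valve: The fixed hot-water valve: a brass and copper pipe that rises from the shelf, runs level for 130 mm along this body's y axis (pipe axis 64 mm above the shelf) and goes down again, with a quarter-turn ball valve in the middle. Nothing of the pipework but the thin stem is higher than 86 mm. Origin on the shelf under the valve's stem, z up; it is turned about z by up to 0.5 rad. It may stand to the left or right of the other valve.
- red_lever (a joint): Angle of the red lever about its upright stem (rad), counter-clockwise from above positive. 0 = shut: the lever points along the valve body's -x, square across the pipe (stop). 1.571 = open: it points along the valve body's -y, in line over the pipe (stop). It swings only in the quarter between the stops, and stays where it is left; about 3 N at the grip turns it.
- red_hub (a point): Point on the red lever's turning axis at mid-height of its grip, 124 mm above the shelf.
- red_tip (a point): Outer end of the red lever, on its centre line, 109 mm from the axis, 124 mm above the shelf. The red plastic grip reaches from 47 to 109 mm from the axis, is 18 mm wide and stands from 115 to 133 mm above the shelf with free space under it.
- blue_valve: The fixed cold-water valve: a brass and copper pipe that rises from the shelf, runs level for 130 mm along this body's y axis (pipe axis 64 mm above the shelf) and goes down again, with a quarter-turn ball valve in the middle. Nothing of the pipework but the thin stem is higher than 86 mm. Origin on the shelf under the valve's stem, z up; it is turned about z by up to 0.5 rad. It may stand to the left or right of the other valve.
- blue_lever (a joint): Angle of the blue lever about its upright stem (rad), counter-clockwise from above positive. 0 = shut: the lever points along the valve body's -x, square across the pipe (stop). 1.571 = open: it points along the valve body's -y, in line over the pipe (stop). It swings only in the quarter between the stops, and stays where it is left; about 3 N at the grip turns it.
- blue_hub (a point): Point on the blue lever's turning axis at mid-height of its grip, 124 mm above the shelf.
- blue_tip (a point): Outer end of the blue lever, on its centre line, 109 mm from the axis, 124 mm above the shelf. The blue plastic grip reaches from 47 to 109 mm from the axis, is 18 mm wide and stands from 115 to 133 mm above the shelf with free space under it.
- basket: Lidded blue plastic peg basket, 182 x 262 x 151 mm with its lid handle. Loose; a bystander. Origin under its middle on the shelf.
- clip_peg: Stainless steel spring-clip peg lying on the shelf, 70 mm long, 12 mm high. Loose; a bystander. Origin under its middle on the shelf.
- stain_brush: Wooden-handled stain brush, lying along its x axis. Loose; a bystander.
- spray_bottle: Closed green spray bottle with white trigger head, 68 mm wide, 191 mm tall. Loose; a bystander. Origin under its middle on the shelf.
- coin_dish: Small white ceramic coin dish, 92 mm wide, 24 mm tall. Loose; a bystander. Origin under its middle on the shelf.
- dosing_cup: White plastic dosing cup, 70 mm wide, 60 mm tall. Loose; a bystander. Origin under its middle on the shelf.
- stain_jar: Closed orange jar with white cap, 72 mm wide, 85 mm tall. Loose; a bystander. Origin under its middle on the shelf.
Not all that is in view belongs to the job. Leave any pink look-alike of the red_valve alone.

How it is judged:
On the way, in this order (a step that is already met when the one before it is completed fails the run):
1. the red lever is pushed shut (value of joint red_lever below 0.12 rad), for 0.2 s.
2. then the blue lever is pushed open (value of joint blue_lever above 1.45 rad), for 0.2 s.
At the end, for the whole second after the job is handed in: The red lever is within 0.12 rad of its shut stop and the blue lever within 0.12 rad of its open stop, both at rest, and every bystander is within 30 mm of where it started (value of joint red_lever below 0.12 rad and value of joint blue_lever above 1.45 rad and velocity of joint red_lever between -0.05 and 0.05 rad/s and velocity of joint blue_lever between -0.05 and 0.05 rad/s and distance of each of basket, clip_peg, stain_brush, spray_bottle, coin_dish, dosing_cup, stain_jar from where it was at the start of the episode below 0.03 m); the robot touches nothing.
It fails at once if the blue lever is pushed open (beyond 0.6 rad) while the red one is still open (above 0.3 rad) (value of joint blue_lever above 0.6 rad and value of joint red_lever above 0.3 rad).
It fails at once if the red lever is pinched: both sides of its grip pressed with more than 3 N at once (contact force between the fingers and red_lever_c3 above 3 N and contact force between the fingers and red_lever_c4 above 3 N).
It fails at once if the blue lever is pinched: both sides of its grip pressed with more than 3 N at once (contact force between the fingers and blue_lever_c3 above 3 N and contact force between the fingers and blue_lever_c4 above 3 N).
It fails at once if a bystander is lifted, carried or shoved more than 30 mm (distance of any of basket, clip_peg, stain_brush, spray_bottle, coin_dish, dosing_cup, stain_jar from where it was at the start of the episode above 0.03 m).
It also fails if it takes over 58 s, if anything falls off the work surface, if the arm or the gripper's body presses on something with over 40 N, if the wrist force passes 120 N, or if a joint passes its speed limit or range.

## Working session

There is one attempt and no reset: what is moved stays moved. The work goes in short steps, Python scripts to look and compute and a tool call to move; the robot and the scene stay as the last step left them, time stands still between calls to the robot, and variables do not carry over. Pictures are saved under pics/ and viewed, and the job is handed in when it is done.

Besides the shell and the picture viewer there is one more tool, called in YAML: its name, and indented under it one key for each argument. drive_tool: Moves the arm, as the interface text tells. Its arguments: {"type":"object","properties":{"increments":{"type":"string"},"squeeze":{"type":"number"}},"required":["increments"]}

```bash
mkdir -p pics; ls
python3 - <<'E'
from bench import ctrl,get_image
import cv2,json
s=ctrl.get_state(); print(s); print(ctrl.tcp_to_grasp)
import numpy as np
for n in("top","side"):
    d=get_image(n); cv2.imwrite(f"pics/{n}0.png",d["img"][:,:,::-1]); print(n,d["mtx"],d["camera_from_world"])
    np.savez(f"{n}.npz",K=d["mtx"],T=d["camera_from_world"])
    print(d.keys())
E
```

```text
pics
{'time': 0.0, 'joint_positions': array([ 1.32409502,  0.32182915, -0.0701218 ,  1.45169106,  0.02258226,
        1.37076212, -0.05685297]), 'qd': array([ 0.00010652, -0.00100809, -0.00054388, -0.00043136, -0.00152353,
        0.00051547, -0.00186373]), 'joint_torque': array([-3.63234549e-04, -4.91289425e+01, -4.04488603e-01, -3.12534034e+01,
       -6.41851220e-02,  4.36690589e-02,  1.73252138e-04]), 'position': array([ 0.16744428, -0.6274925 ,  0.22144972]), 'tool_rot': array([-1.32025767,  1.01599804, -1.01341737]), 'ft_force': array([ 0.45817485,  0.07887893, -0.88748392]), 'torque': array([0.00158583, 0.05193966, 0.02839624]), 'grip_width': 1.00327578227902}
-0.0187
top [[475.41894067   0.         312.60097947]
 [  0.         475.41894067 194.58580956]
 [  0.           0.           1.        ]] [[-0.00710888 -0.99997325  0.00171937  0.05209694]
 [ 0.99823455 -0.0069951   0.05898187 -0.53450899]
 [-0.05896826  0.00213563  0.99825757 -1.41026431]
 [ 0.          0.          0.          1.        ]]
dict_keys(['img', 'mtx', 'camera_from_world'])
side [[392.07336638   0.         321.94648435]
 [  0.         392.07336638 191.12351596]
 [  0.           0.           1.        ]] [[-0.98118927 -0.19222211 -0.01784007  0.53960703]
 [ 0.13910729 -0.76807894  0.62506311 -0.10560546]
 [-0.13385354  0.61082354  0.78037032 -1.27149427]
 [ 0.          0.          0.          1.        ]]
dict_keys(['img', 'mtx', 'camera_from_world'])
```

View pics/top0.png

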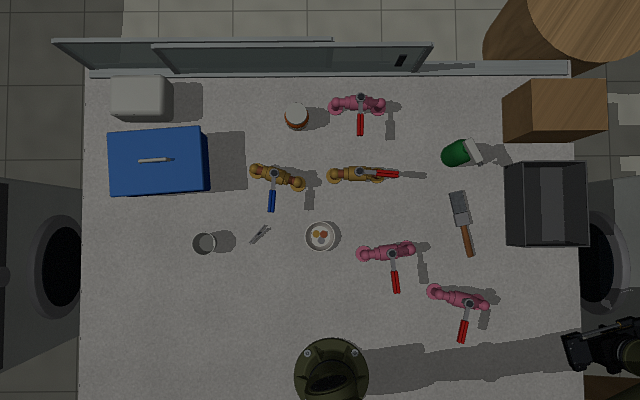

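View pics/side0.png

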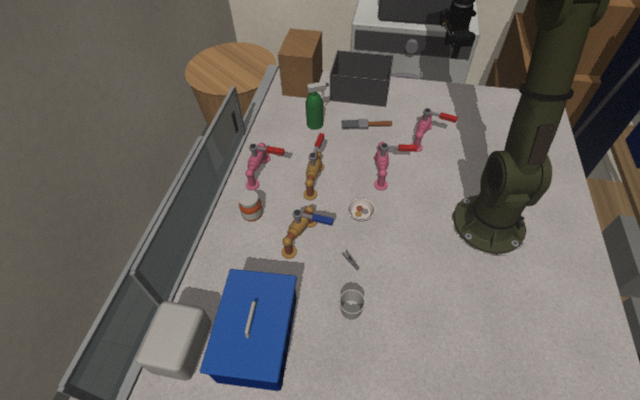

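The top view shows the brass red valve with its hub near (363,172) and its lever pointing right, which is open. The blue hub is near (274,174) with its lever pointing down, which is shut. The pink valves are decoys. I'll enlarge both areas.

Run:
```python
import cv2
a=cv2.imread("pics/top0.png")[130:230,240:440]; cv2.imwrite("pics/c1.png",cv2.resize(a,None,fx=4,fy=4,interpolation=cv2.INTER_CUBIC))
a=cv2.imread("pics/side0.png")[125:265,265:365]; cv2.imwrite("pics/c2.png",cv2.resize(a,None,fx=4,fy=4,interpolation=cv2.INTER_CUBIC))
```

```text
(no output)
```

View pics/c1.png

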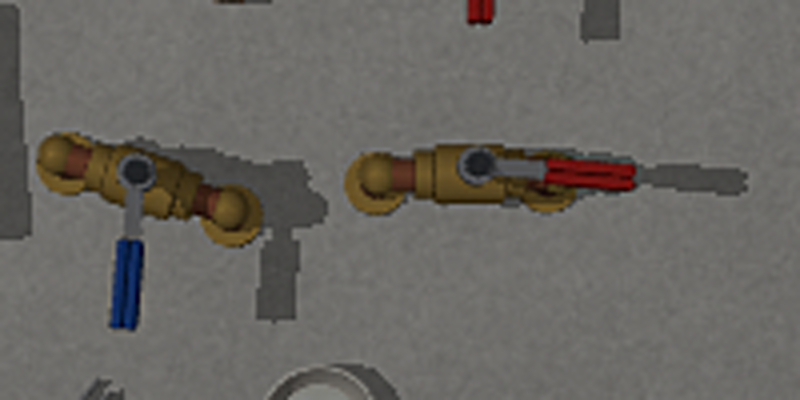

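View pics/c2.png

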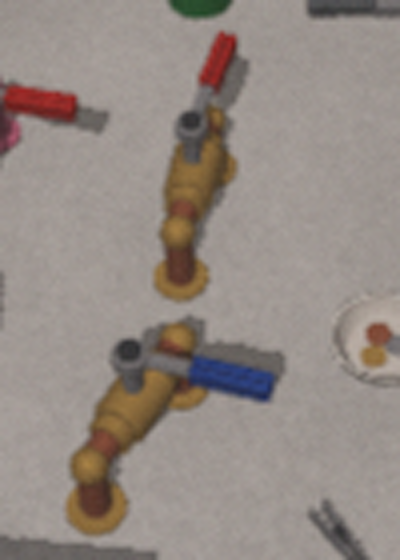

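```bash
cat > h.py <<'E'
import numpy as np
def load(n):
    d=np.load(f"{n}.npz"); return d["K"],d["T"]
def ray(n,p):
    K,T=load(n); R=T[:3,:3]; c=-R.T@T[:3,3]
    v=np.linalg.inv(K)@np.array([p[0],p[1],1.]); v=R.T@np.array([v[0],-v[1],-v[2]]); return c,v
def atz(n,p,z):
    c,v=ray(n,p); return c+v*(z-c[2])/v[2]
def proj(n,P):
    K,T=load(n); q=T[:3,:3]@np.asarray(P)+T[:3,3]; u=K@np.array([q[0],-q[1],-q[2]]); return u[:2]/u[2]
E
python3 - <<'E'
from h import *
from bench import ctrl
t=lambda x,y:(240+x/4,130+y/4)
s=lambda x,y:(265+x/4,125+y/4)
P={}
for k,p,q,z in [("redhub",t(480,163),s(190,120),.135),("redtip",t(635,177),s(228,37),.130),("bluehub",t(137,172),s(128,352),.135),("bluetip",t(124,328),s(272,385),.128),("blue pipeA",t(55,157),s(90,465),.07),("blue pipeB",t(232,210),s(178,335),.07),("red pipeA",t(377,173),s(178,232),.07),("red pipeB",t(553,178),s(215,115),.07)]:
    P[k]=atz("top",p,z); P[k+"s"]=atz("side",q,z); print(k,P[k].round(4),P[k+"s"].round(4))
for a,b in[("redhub","redtip"),("bluehub","bluetip")]:
    v=P[b]-P[a]; print(a,np.hypot(*v[:2]),np.degrees(np.arctan2(v[1],v[0])))
for a in("blue","red"):
  for e in("","s"):
    v=P[a+" pipeA"+e]-P[a+" pipeB"+e]; print(a,np.hypot(*v[:2]),"yaxis deg",np.degrees(np.arctan2(v[1],v[0])))
from scipy.spatial.transform import Rotation as R
st=ctrl.get_state(); print(st["position"],R.from_rotvec(st["tool_rot"]).as_matrix().round(3))
E
```

```text
redhub [ 0.5927 -0.0826  0.135 ] [ 0.5939 -0.075   0.135 ]
redtip [ 0.5828 -0.1902  0.13  ] [ 0.5832 -0.1829  0.13  ]
bluehub [0.5881 0.1538 0.135 ] [0.59   0.1625 0.135 ]
bluetip [0.481  0.1636 0.128 ] [0.4822 0.1674 0.128 ]
blue pipeA [0.6063 0.2182 0.07  ] [0.609  0.2232 0.07  ]
blue pipeB [0.5669 0.0904 0.07  ] [0.57  0.095 0.07 ]
red pipeA [ 0.593  -0.0146  0.07  ] [ 0.5924 -0.0083  0.07  ]
red pipeB [ 0.5885 -0.1419  0.07  ] [ 0.5887 -0.1457  0.07  ]
redhub 0.10806318663330887 -95.27014232749028
bluehub 0.1076262929367969 174.7964968909061
blue 0.13374963819029978 yaxis deg 72.88739723034199
blue 0.13398660040017288 yaxis deg 73.08818622533819
red 0.12734427300024867 yaxis deg 87.96850215977874
red 0.1374613353411128 yaxis deg 88.46797603286929
[ 0.16743434 -0.62755959  0.22154947] [[ 0.258 -0.001  0.966]
 [-0.966  0.002  0.258]
 [-0.002 -1.    -0.   ]]
```

drive_tool:
  increments: "0 -30 0 0 255;0 -30 0 0 255;0 0 0 -10.7 255;0 0 0 -10.7 255;0 0 0 -10.7 255;0 0 0 -10.7 255;0 0 0 -10.7 255;0 0 0 -10.7 255;0 0 0 -10.7 255;0 0 0 0 255;0 0 0 0 255"
  squeeze: 10

```text
time: 1.48
position: [0.1675, -0.6279, 0.2823]
tool_rot: [-1.57, 0.005, -0.005]
ft_force: [0.1, 0.1, 0.0]
grip_width: 0.01
```

Run:
```python
from h import *
from bench import ctrl
from scipy.spatial.transform import Rotation as R
st=ctrl.get_state(); print(st["time"],st["position"],st["grip_width"],st["joint_positions"].round(2),R.from_rotvec(st["tool_rot"]).as_matrix().round(3).tolist())
def path(hub,t0,t1,n,side,over,r=.08):
    for t in np.linspace(t0,t1,n):
        a=np.radians(t);u=np.array([np.cos(a),np.sin(a)]);m=side*np.array([-u[1],u[0]])
        h=.009+.015*abs(m[0])+.0095*abs(m[1])+over
        p=np.array(hub)+r*u+m*h; print(round(t),(p*1000).round(1))
print("red");path((.592,-.082),-95,-185,10,1,0)
print("blue");path((.588,.153),175,253,9,-1,0)
```

```text
1.475 [ 0.16747702 -0.62793634  0.28226184] 0.009999600226657489 [ 1.44  0.31 -0.23  1.35  0.07  1.49  1.22] [[1.0, -0.0, 0.006], [-0.006, 0.0, 1.0], [-0.0, -1.0, 0.0]]
red
-95 [ 609.7 -163.9]
-105 [ 596.4 -166. ]
-115 [ 582.3 -165.8]
-125 [ 568.  -162.9]
-135 [ 554.  -157.2]
-145 [ 541.  -148.7]
-155 [ 529.6 -137.5]
-165 [ 520.4 -124. ]
-175 [ 514.  -108.7]
-185 [510.6 -94.7]
blue
175 [510.  179.7]
185 [506.6 166. ]
194 [505.1 154.2]
204 [505.3 141.9]
214 [507.5 129.2]
224 [512.1 116.6]
234 [518.9 104.6]
243 [528.2  93.6]
253 [539.6  84.1]
```

drive_tool:
  increments: "33 0 33 0 255;33 0 33 0 255;33 0 33 0 255;33 0 33 0 255;33 0 33 0 255;33 0 33 0 255;33 0 33 0 255;33 0 33 0 255;33 0 33 0 255;33 0 33 0 255;33 0 33 0 255;33 0 33 0 255;33 0 33 0 255;33 0 34 0 255;0 0 0 0 255;0 0 0 0 255"

```text
time: 3.48
position: [0.6306, -0.1668, 0.2822]
tool_rot: [-1.572, 0.004, -0.002]
ft_force: [0.9, -0.2, 0.3]
grip_width: 0.007
```

Next I lower to z≈0.11 and check with a picture before pushing.

drive_tool:
  increments: "1 25 1 0 255;0 25 0 0 255;0 25 0 0 255;0 25 0 0 255;0 25 0 0 255;0 25 0 0 255;0 22 0 0 255;0 0 0 0 255;0 0 0 0 255"

```text
time: 4.6
position: [0.632, -0.1666, 0.1117]
tool_rot: [-1.572, 0.003, -0.005]
ft_force: [-0.1, 0.4, 0.3]
grip_width: 0.002
```

```bash
cat > shot.py <<'E'
import sys,cv2,numpy as np
from bench import ctrl,get_image
k=sys.argv[1]
a=get_image("top")["img"][110:260,220:480,::-1]; b=get_image("side")["img"][100:270,230:430,::-1]
a=cv2.resize(a,None,fx=1.7,fy=1.7,interpolation=cv2.INTER_CUBIC); b=cv2.resize(b,None,fx=1.7,fy=1.7,interpolation=cv2.INTER_CUBIC)
H=max(a.shape[0],b.shape[0]); f=lambda i:cv2.copyMakeBorder(i,0,H-i.shape[0],0,0,cv2.BORDER_CONSTANT)
cv2.imwrite(f"pics/{k}.png",np.hstack([f(a),f(b)]))
s=ctrl.get_state(); print(s["time"],s["position"].round(4),s["ft_force"].round(1))
E
python3 shot.py s1
```

```text
4.7 [ 0.6325 -0.166   0.1121] [ 0.3 -0.2  1.2]
```

View pics/s1.png

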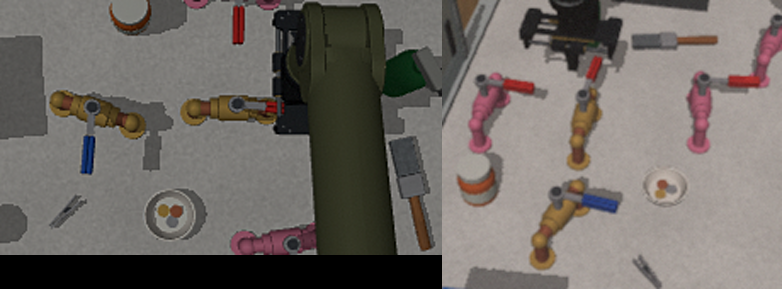

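The fingertip is on the far (+x) side of the red lever and clear of everything. I push along the arc now.

drive_tool:
  increments: "-11 0 0 0 255;-11 0 0 0 255;-7 0 0 0 255;-7 0 0 0 255;-7 0 0 0 255;-7 0 0 0 255;-7 0 1 0 255;-7 0 2 0 255;-7 0 3 0 255;-7 0 3 0 255"

```text
time: 5.95
position: [0.5534, -0.1561, 0.1106]
tool_rot: [-1.571, 0.002, -0.002]
ft_force: [3.8, 0.1, 0.9]
grip_width: 0.004
```

```bash
python3 shot.py s2
```

```text
6.05 [ 0.5525 -0.156   0.1104] [ 0.6 -0.3  0.2]
```

View pics/s2.png

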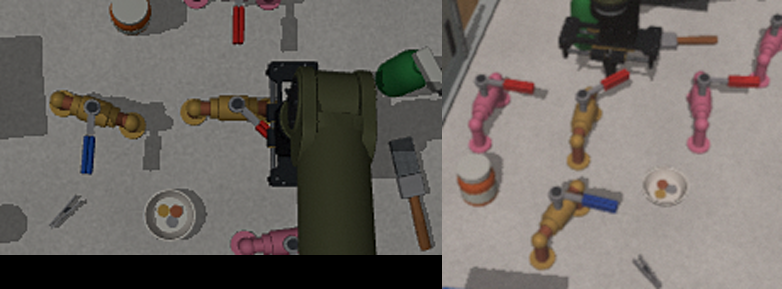

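The lever is halfway round, at about 4 N. I'll continue the arc.

drive_tool:
  increments: "-6 0 4 0 255;-6 0 4 0 255;-6 0 5 0 255;-5 0 6 0 255;-5 0 7 0 255;-4 0 7 0 255;-3 0 7 0 255;-3 0 7 0 255;-2 0 5 0 255;-1 0 4 0 255"

```text
time: 7.3
position: [0.5127, -0.0998, 0.1104]
tool_rot: [-1.571, 0.003, -0.002]
ft_force: [2.4, -2.2, 0.4]
grip_width: 0.006
```

```bash
python3 shot.py s3
```

```text
7.4 [ 0.5125 -0.0993  0.1104] [ 0.4 -1.5 -0.1]
```

View pics/s3.png

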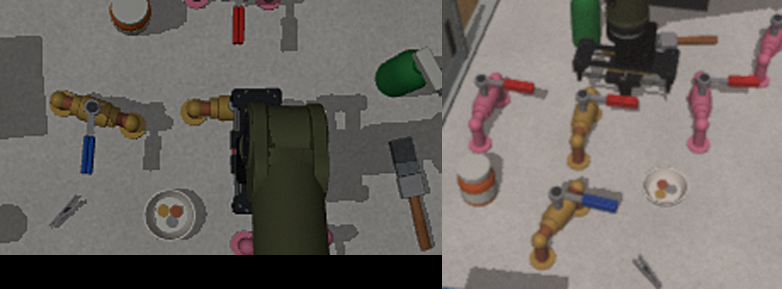

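Nearly square across the pipe. I push in small steps until the stop shows in the force.

drive_tool:
  increments: "0 0 2 0 255;0 0 2 0 255;0 0 2 0 255"

```text
time: 7.78
position: [0.5125, -0.099, 0.1105]
tool_rot: [-1.577, 0.005, -0.004]
ft_force: [0.8, -12.4, -1.0]
grip_width: 0.005
```

drive_tool:
  increments: "0 0 2 0 255;0 0 2 0 255;0 0 0 0 255"

```text
time: 8.15
position: [0.5124, -0.0989, 0.1105]
tool_rot: [-1.581, 0.007, -0.006]
ft_force: [0.9, -19.0, -0.6]
grip_width: 0.003
```

The force climbs to 19 N with no motion, so the lever is against its shut stop. I back off, rise and look.

drive_tool:
  increments: "0 0 -10 0 255;0 0 -15 0 255;0 0 -20 0 255;0 -30 0 0 255;0 -40 0 0 255;0 -40 0 0 255;0 0 -40 0 255;0 0 -60 0 255;0 0 0 0 255;0 0 0 0 255"

```text
time: 9.4
position: [0.5125, -0.235, 0.2201]
tool_rot: [-1.569, 0.003, -0.002]
ft_force: [-0.2, 1.3, 0.5]
grip_width: 0.004
```

```bash
python3 shot.py s4
```

```text
9.5 [ 0.5129 -0.2336  0.2204] [ 0.9  0.1 -0.5]
```

View pics/s4.png

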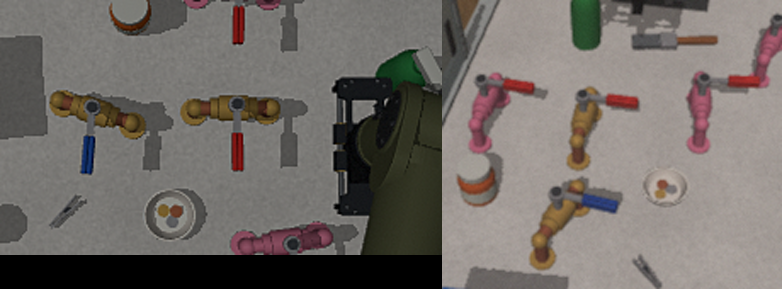

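The red lever is square across its pipe. Now I go to the +y side of the blue lever.

drive_tool:
  increments: "0 0 33 0 255;0 0 40 0 255;0 0 40 0 255;0 0 40 0 255;0 0 40 0 255;0 0 40 0 255;0 0 40 0 255;0 0 40 0 255;0 0 40 0 255;0 0 40 0 255;-3 0 42 0 255;0 0 0 0 255;0 0 0 0 255;0 30 0 0 255;0 30 0 0 255;0 25 0 0 255;0 25 0 0 255;0 0 0 0 255"

```text
time: 11.75
position: [0.5097, 0.1978, 0.1088]
tool_rot: [-1.573, 0.007, -0.001]
ft_force: [1.0, -0.7, 0.7]
grip_width: 0.008
```

```bash
python3 shot.py s5
```

```text
11.85 [0.5114 0.1993 0.1112] [-0.1  0.3 -0.5]
```

View pics/s5.png

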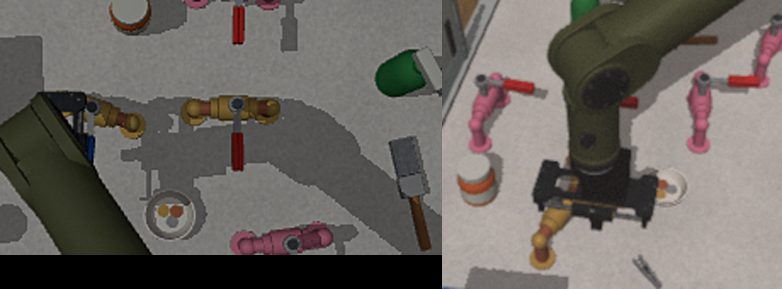

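The fingertip is beside the blue lever on its +y side with nothing touching. I push along the arc.

drive_tool:
  increments: "-1 0 -10 0 255;-1 0 -9 0 255;-2 0 -7 0 255;-1 0 -7 0 255;-1 0 -6 0 255;0 0 -6 0 255;0 0 -6 0 255;0 0 -6 0 255;1 0 -6 0 255;2 0 -7 0 255"

```text
time: 13.1
position: [0.5074, 0.1297, 0.1104]
tool_rot: [-1.571, 0.002, -0.001]
ft_force: [0.1, 3.0, -0.1]
grip_width: 0.006
```

drive_tool:
  increments: "2 0 -6 0 255;3 0 -6 0 255;3 0 -6 0 255;4 0 -6 0 255;4 0 -6 0 255;5 0 -5 0 255"

```text
time: 13.85
position: [0.5286, 0.0944, 0.1104]
tool_rot: [-1.571, 0.003, -0.002]
ft_force: [-1.8, 2.6, -0.4]
grip_width: 0.008
```

```bash
python3 shot.py s6
```

```text
13.95 [0.5292 0.0936 0.1104] [-0.9  1.4  0.4]
```

View pics/s6.png

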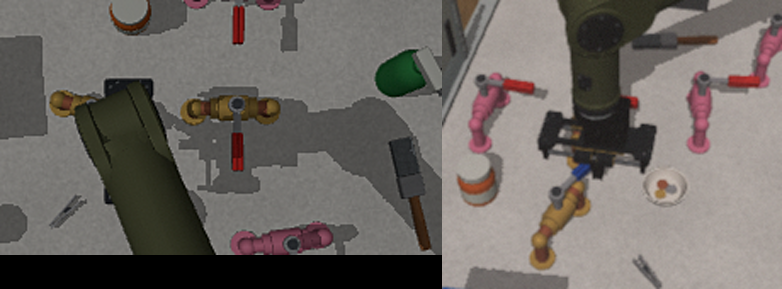

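The lever is following, about 10° short of open. I push on to the stop, mostly in +x.

drive_tool:
  increments: "5 0 -4 0 255;5 0 -4 0 255;3 0 -1 0 255"

```text
time: 14.32
position: [0.5417, 0.0853, 0.1104]
tool_rot: [-1.571, 0.003, -0.002]
ft_force: [-2.5, 1.5, -0.3]
grip_width: 0.005
```

drive_tool:
  increments: "2 0 0 0 255;2 0 0 0 255;2 0 0 0 255"

```text
time: 14.7
position: [0.5454, 0.0849, 0.1099]
tool_rot: [-1.573, 0.007, 0.002]
ft_force: [-9.3, -1.1, 5.3]
grip_width: 0.002
```

drive_tool:
  increments: "2 0 0 0 255;2 0 0 0 255;0 0 0 0 255"

```text
time: 15.08
position: [0.5457, 0.085, 0.1095]
tool_rot: [-1.575, 0.013, 0.008]
ft_force: [-17.2, -1.9, 10.2]
grip_width: 0.006
```

The stop is reached: 17 N with no motion. I back off along −x, rise and move away.

drive_tool:
  increments: "-10 0 0 0 255;-15 0 0 0 255;-20 0 0 0 255;0 -30 0 0 255;0 -40 0 0 255;0 -40 0 0 255;0 -30 -40 0 255;0 0 -40 0 255;0 0 -40 0 255;0 0 -40 0 255;0 0 -40 0 255;0 0 -40 0 255;0 0 -40 0 255;0 0 -40 0 255;0 0 0 0 255;0 0 0 0 255"

```text
time: 17.08
position: [0.5058, -0.2331, 0.2507]
tool_rot: [-1.571, 0.001, -0.002]
ft_force: [-1.1, 0.9, -0.6]
grip_width: 0.007
```

```bash
python3 shot.py s7
python3 - <<'E'
from bench import get_image
import cv2
i=get_image("top")["img"][:,:,::-1]; cv2.imwrite("pics/top1.png",i)
cv2.imwrite("pics/c7.png",cv2.resize(i[130:230,240:440],None,fx=4,fy=4,interpolation=cv2.INTER_CUBIC))
E
```

```text
17.175 [ 0.5061 -0.2323  0.2509] [-0.8 -0.6 -0.2]
```

View pics/c7.png

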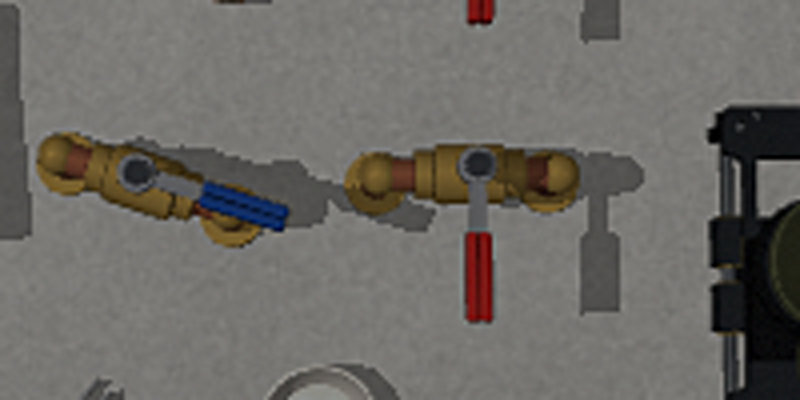

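View pics/top1.png

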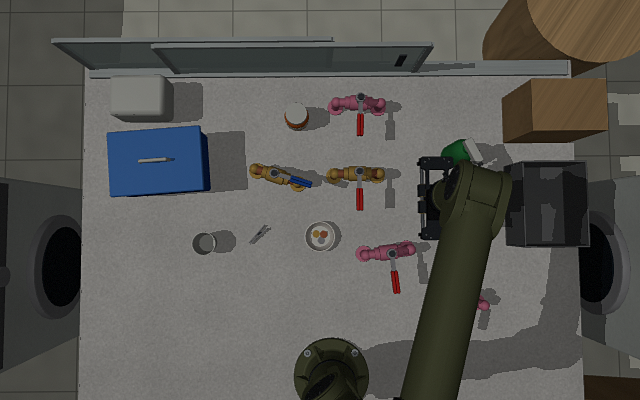

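Both levers read as wanted: blue along its pipe (≈ −107° in the world, pipe ≈ −107°) and red square across (≈ 180°, square ≈ 178°). The bystanders in the top view have not moved. Handing in.

Run:
```python
from bench import workorder
print(workorder.close_job())
```

```text
the job is handed in; nothing more can be done
None
```

I pushed the red lever shut and then the blue lever open, using the closed fingertips from one side only, and handed the job in at about 17 s.

- **Stops:** each lever was pushed until the tool stopped moving under load, at about 19 N for red and about 17 N sideways for blue. The blue push also showed about 10 N upward on the tool.
- **Final lever angles:** in the last top picture, red lies within about 2° of square across its pipe. Blue lies in line with its pipe to within about 1°.
- **Bystanders:** the basket, jar, cup, peg and coin dish look unmoved in that picture. The spray bottle was partly hidden by the arm there, and the brush was fully hidden. Both looked in place in pictures taken before the final retreat. I judged this by eye, not by measuring.
- **Hand:** the hand is clear at z = 0.25 m, with the force reading near zero.
- **Disagreement:** the side and top cameras differed by 4–9 mm in y on the hub and tip points, probably because I assumed the stem cap lower than it is. I went by the top camera, and the contacts came where it predicted.

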